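# Lift a freshly varnished plane knob with sprung tongs

### The job

The small beech knob standing in the drying block on the bench still has wet varnish, so the robot must not touch it: pick up the sprung tongs, squeeze them so that their tips close on the knob from both sides while it stands in the block, and lift it out with the tongs. Finish while still holding the squeezed tongs with the knob gripped between the tips, kept still and with its underside at least 60 mm above the top of the drying block; nothing is put down. Leave the bowl, the funnel, the plane body and the bar clamp where they are.

Things in the scene. Friction and masses are not known exactly. Their poses are not given: they have to be found in the camera images.
- tongs: Sprung steel tongs, 200 mm long, 120 g, lying on edge: the two arms open sideways. Origin: at the underside below the middle of the two black grip plates, midway between them (near the balance point). x to the tips (ending at +115 mm), y to the left arm, z up; pivot barrel (20 mm wide, 28 tall) at x = -75. Squeeze the grip plates: 44 mm long, 28 tall, 51 mm over the outside at rest (55 at the front edge).
- tongs_tip (a point): Point midway between the tip plates: 100 mm ahead of the tongs' origin, 12.5 mm above their underside; same axes. Tip plates: 30 mm long, 25 tall from the underside up, inside gap 69 mm at rest, about 55 with the grip plates squeezed to 45 mm over the outside, 32 (knob width) at about 34.
- tongs_left: The tongs' left (+y) arm with its grip and tip plates; origin on the pivot axis, at the underside. A spring holds both arms open and they move alike: squeezing begins at about 2 N on each grip plate and takes about 6 N at knob width.
- tongs_right: The tongs' right (-y) arm with its grip and tip plates; origin on the pivot axis, at the underside. Tips move 2.3 times as far as the grip plates.
- knob: Turned beech knob, 46 mm tall, about 30 g, upright. Origin: centre of its spigot's underside, z up. Spigot 16 mm diameter, 10 mm long, standing loosely (2 mm play) in the block's hole, so it comes free when lifted straight up over 10 mm. Round body above it, 32 mm diameter from 16 to 36 mm above the origin, domed top at 46. Wet varnish.
- block: Drying block of plywood, fixed to the bench: 64 x 64 mm, 40 mm tall, with one hole in the middle of the top (20 mm wide, 14 mm deep). Origin: centre of its underside, on the bench.
- bowl: Small white ceramic bowl, mouth up, 120 mm across, 50 mm tall; bystander. Origin: centre of underside.
- funnel: Black plastic funnel standing mouth down, 110 mm across, 115 mm tall; bystander. Origin: centre of underside.
- plane: Beech block plane body, 180 x 50 mm, about 75 mm tall with its iron, long along its x; bystander. Origin: centre of underside.
- clamp: Aluminium bar clamp lying flat, 320 mm along its x, 28 mm tall, jaws and screw to its +y side (to 78 mm); bystander. Origin: at bench level under the middle of the bar.
Mind the look-alikes: they are no part of the job. Several things look just like the block: the one meant starts farthest from the robot's base. Of the things that look like the tongs, take the one that is farthest to the robot's right at the start.

How it is judged:
By the outcome, as a careful person would: the job done as asked, in the order asked, and still so for the second after the job is handed in, while the arm keeps its last pose, push and grip.
It also fails if it takes over 45 s, if anything falls off the work surface, if the arm or the gripper's body presses on something with over 40 N, if the wrist force passes 120 N, or if a joint passes its speed limit or range.

### The arm

A 6-joint arm with a two-finger parallel gripper is mounted at the origin on the work surface. World frame = base frame: x ahead of the robot, y to its left, z up, the work surface at z = 0. Lengths are in m, angles in rad, forces in N, time in s.
With the tool pointing down it reaches from about 0.225 to 0.875 m from the base axis. Payload 3.4 kg.
Tool frame: the origin (TCP) lies midway between the tips of the shut fingers; the grasp point (between the pads) lies 19 mm behind it (manip.grip_point_offset is the distance from the TCP to the grasp point, in m); x points along the fingers, y is the direction in which the jaws open and shut, and the axes are right-handed (so a half turn about x gives the same grasp; the last joint's range is limited). The gripper opens to 85 mm and grips with 20 to 120 N. Pads are 22 mm wide; open, the fingers measure 114 mm over their backs; the gripper's body (76 mm by 85 mm) begins 54 mm behind the grasp point. The pads swing forward as they close: fully open they stand 13 mm farther back than shut.
Start: joints at [1.025, 0.276, 1.505, -0, 1.361, -0.121], TCP at [0.237, 0.524, 0.231] pointing down, gripper open.
Joint ranges: [-2.89, 2.89], [-0.75, 2.08], [0.22, 2.7], [-1.18, 4.32], [0.11, 2.71], [-2.7, 2.7]. Speed limits (rad/s): [2.57, 2.57, 3.14, 3.14, 3.14, 3.14].

### API

Orientations are given as a unit quaternion [w, x, y, z].
In Python, from rig import manip gives the robot as it stands.
- The arm moves only by the shell command python3 -m crank 'ROWS' [FORCE]. ROWS is a JSON object of lists of equal length, an entry for each row: "grip": the opening, from 0 (shut) to 1 (fully open); "slide": the shift along the world's x, y, z in cm, a list of three; "roll": the turn about the world's z in degrees. In form: {"grip": [grip, ...], "slide": [[dx, dy, dz], ...], "roll": [roll, ...]}. A call has 1 to 20 rows; each row is the pose to reach, as a shift and turn from the pose commanded when the call began; what a row does not reach only later rows make up. A row lasts 1/10 s, in which the tool goes at most 50 mm and 8.59 degrees, less where a joint would pass 70% of its speed; a pose out of reach is approached as far as the arm can. A call with a gripper value outside its range is refused whole. The fingers move at their own pace and stop on an object; FORCE is the grip in N (left out, the last holds). Time passes only in rows, so rows that repeat a pose let the fingers close. It gives the time, the measured TCP pose, the force and the opening at its end, in the units of the state.
- manip.get_state(): the state, without advancing time (a new reading comes with each control period).
- manip.get_image(name): name is "side" or "top" or "wrist"; returns a dict with "frame" (420x560x3 uint8, red, green, blue), "K" (3x3 intrinsics, pixels), "distortion" ([k1, k2, p1, p2, k3] as OpenCV has them; the pictures are not rectified), "R" (3x3) and "t" (3): a world point X has camera coordinates R X + t. Camera axes: x right, y down, z forward; pixel columns grow to the right and rows downward; lengths in m; the calibration is good to about 2 mm. A picture is of the moment at which its call begins. There is no depth.
- manip.sign_off(): hands the job in, once; it reports no verdict.
The state is a dict: "clock": time; "qpos": joint angles; "qd": joint speeds; "effort": joint torques, N m; "position": TCP position; "ee_rot": TCP orientation; "contact_force": force on the tool from outside, world axes, zero at the start; "moment": the same for the moment, N m; "width": finger opening in m.
Only numpy, scipy, OpenCV 4.12 (cv2) and the standard library are available. Lean on these libraries where they do the work, as an engineer would, in place of code of your own. Each camera call takes 0.05 s, during which the arm holds its last target. There are 200 camera calls.

## Working session

There is one attempt and no reset: what is moved stays moved. The work goes in short steps, Python scripts to look and compute and a shell command to move; the robot and the scene stay as the last step left them, time stands still between calls to the robot, and variables do not carry over. Pictures are saved under pics/ and viewed, on a budget of 10 in all, crops included, one or two more only if the job needs it, and the job is handed in when it is done.

```bash
mkdir -p pics
cat > h.py <<'E'
import numpy as np, cv2
from rig import manip
def grab(name,fn=None):
    d=manip.get_image(name); 
    np.savez('pics/%s.npz'%(fn or name),**{k:np.array(v) for k,v in d.items()})
    if fn: cv2.imwrite('pics/%s.png'%fn,d['frame'][:,:,::-1])
    return d
def load(fn): return dict(np.load('pics/%s.npz'%fn))
def ray(d,px):
    p=cv2.undistortPoints(np.array(px,float).reshape(-1,1,2),d['K'],d['distortion']).reshape(-1,2)
    v=np.c_[p,np.ones(len(p))]@d['R']; c=-d['R'].T@d['t']; return c,v/np.linalg.norm(v,axis=1)[:,None]
def plane(d,px,z):
    c,v=ray(d,px); return c+v*((z-c[2])/v[:,2])[:,None]
def proj(d,X):
    return cv2.projectPoints(np.array(X,float).reshape(-1,1,3),cv2.Rodrigues(d['R'])[0],d['t'],d['K'],d['distortion'])[0].reshape(-1,2)
def tri(ds,pxs):
    A=np.zeros((3,3));b=np.zeros(3);L=[]
    for d,p in zip(ds,pxs):
        c,v=ray(d,[p]);v=v[0];P=np.eye(3)-np.outer(v,v);A+=P;b+=P@c;L.append((c,P))
    X=np.linalg.solve(A,b); return X,[np.linalg.norm(P@(X-c)) for c,P in L]
E
python3 - <<'E'
from h import *
a=grab('top','top0');b=grab('side','side0')
for d in(a,b): print(d['K'].round(1).tolist(),d['distortion'],(-d['R'].T@d['t']).round(3),d['R'].round(2).tolist())
s=manip.get_state();print(s, manip.grip_point_offset)
E
```

```text
[[452.5, 0.0, 279.3], [0.0, 452.5, 196.2], [0.0, 0.0, 1.0]] [0.0359167 0.        0.        0.        0.       ] [ 0.367 -0.002  1.355] [[0.0, -1.0, 0.02], [-1.0, -0.01, -0.09], [0.09, -0.02, -1.0]]
[[397.0, 0.0, 280.2], [0.0, 397.0, 214.9], [0.0, 0.0, 1.0]] [0.00966838 0.         0.         0.         0.        ] [-0.032 -0.579  0.755] [[0.73, -0.68, 0.0], [-0.47, -0.5, -0.73], [0.5, 0.53, -0.68]]
{'clock': 0.1, 'qpos': array([ 1.02501025e+00,  2.76557323e-01,  1.50600198e+00,  1.93641450e-05,
        1.36073330e+00, -1.20967515e-01]), 'qd': array([-0.00224349, -0.00134532, -0.00455616, -0.00129441,  0.00082177,
       -0.00227063]), 'effort': array([ 9.05410179e-04, -4.17699659e+01, -2.46405226e+01, -4.84642419e-05,
        5.85269750e-03, -8.68636278e-06]), 'position': array([0.23672165, 0.52348812, 0.23051346]), 'ee_rot': array([ 0.69101159,  0.14850478,  0.6914176 , -0.14963626]), 'contact_force': array([ 0.25274667, -0.56068104, -1.17077196]), 'moment': array([ 0.0431346 , -0.03828624, -0.04232184]), 'width': 0.08537691280750331} 0.0187
```

View pics/top0.png

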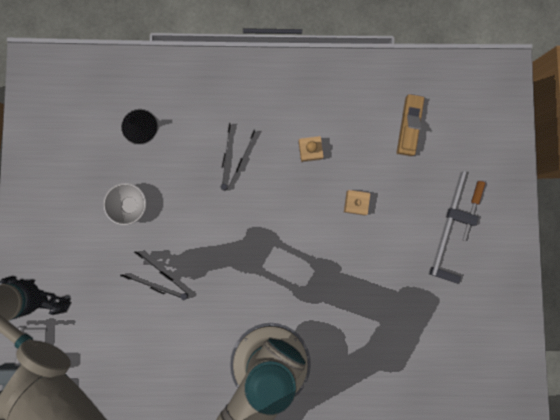

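View pics/side0.png

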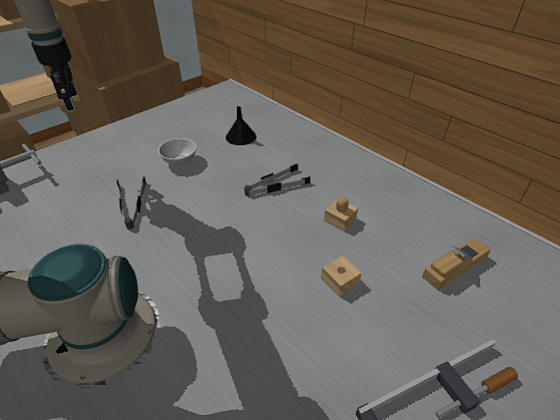

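The top view shows two tongs: A with its pivot at (225,188) and tips at (232,125)/(256,132), and B with its pivot at (187,296). It also shows two blocks, at (312,148) with the knob and at (358,203) empty. Image up is +x and left is +y, so I choose tongs A (farthest right) and the block at (312,148) (farthest from the base, holding the knob). Next I check that choice in one crop and measure.

Run:
```python
from h import *
a,b=load('top0'),load('side0')
for n,p in dict(pivA=(225,188),tl=(232,125),tr=(256,132),pivB=(187,296)).items(): print(n,plane(a,[p],.025).round(3))
for n,p in dict(blk=(312,148),blk2=(358,203)).items(): print(n,plane(a,[p],.04).round(3), np.linalg.norm(plane(a,[p],.04)[0,:2]))
ca=cv2.resize(a['frame'][105:210,205:345],None,fx=4,fy=4,interpolation=cv2.INTER_CUBIC)[:, :, ::-1]
cb=cv2.resize(b['frame'][150:250,235:375],None,fx=4,fy=4,interpolation=cv2.INTER_CUBIC)[:,:,::-1]
cv2.imwrite('pics/crop1.png',cv2.resize(np.vstack([ca,cb]),None,fx=.72,fy=.72,interpolation=cv2.INTER_AREA))
```

```text
pivA [[0.507 0.136 0.025]]
tl [[0.696 0.118 0.025]]
tr [[0.676 0.046 0.025]]
pivB [[0.194 0.24  0.025]]
blk [[ 0.626 -0.12   0.04 ]] 0.6371026644528506
blk2 [[ 0.464 -0.254  0.04 ]] 0.5290543789384613
```

View pics/crop1.png

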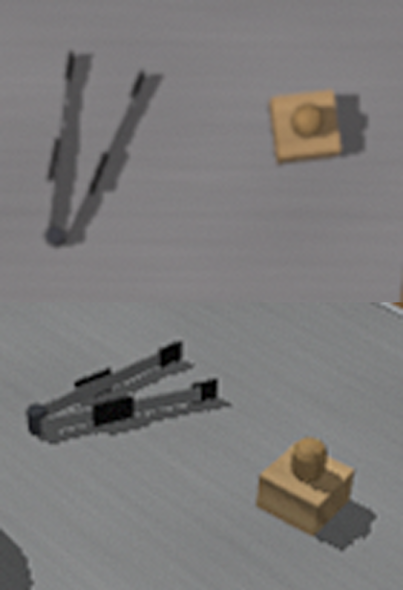

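The crop confirms it: both arms of tongs A with black grip and tip plates, and the block with the knob standing in it. Now the turn and shift needed to bring the tool over them.

Run:
```python
from h import *
from scipy.spatial.transform import Rotation as R
s=manip.get_state();q=s['ee_rot'];M=R.from_quat([q[1],q[2],q[3],q[0]]).as_matrix();print(M.round(3))
y=np.degrees(np.arctan2(M[1,1],M[0,1]));print('jaw yaw',y,'turn to 73.2:',(73.2-y+90)%180-90, s['qpos'])
print(np.array([.579,.114])-s['position'][:2])
```

```text
[[-0.001  0.412  0.911]
 [-0.001  0.911 -0.412]
 [-1.    -0.002 -0.   ]]
jaw yaw 65.6594677004359 turn to 73.2: 7.540532299564106 [ 1.02501025e+00  2.76557323e-01  1.50600198e+00  1.93641450e-05
  1.36073330e+00 -1.20967515e-01]
[ 0.34227835 -0.40948812]
```

```bash
python3 -m crank '{"grip":[1,1,1,1,1,1,1,1,1,1,1,1,1,1,1,1],"slide":[[32,-41,0],[32,-41,0],[32,-41,0],[32,-41,0],[32,-41,0],[32,-41,0],[32,-41,0],[32,-41,0],[32,-41,0],[32,-41,0],[32,-41,0],[32,-41,0],[32,-41,0],[32,-41,0],[32,-41,0],[32,-41,0]],"roll":[7.5,7.5,7.5,7.5,7.5,7.5,7.5,7.5,7.5,7.5,7.5,7.5,7.5,7.5,7.5,7.5]}' 20
python3 - <<'E'
from h import *
d=grab('wrist','w1');grab('top','top1');grab('side','side1');print((-d['R'].T@d['t']).round(3),d['R'].round(2).tolist(),manip.get_state()['position'])
for n,X in dict(piv=(.507,.136,.028),tl=(.696,.118,.025),tr=(.676,.046,.025),knob=(.626,-.12,.07)).items(): print(n,proj(d,X).round())
E
```

```text
clock: 1.7
position: [0.5563, 0.1149, 0.2315]
ee_rot: [0.7, 0.103, 0.7, -0.103]
contact_force: [-0.6, -0.4, -0.2]
width: 0.0852
[0.491 0.135 0.374] [[0.29, 0.96, 0.0], [0.92, -0.28, 0.27], [0.26, -0.08, -0.96]] [0.55671003 0.1145228  0.23155875]
piv [[295. 120.]]
tl [[328. 294.]]
tr [[260. 296.]]
knob [[ 84. 317.]]
```

View pics/w1.png

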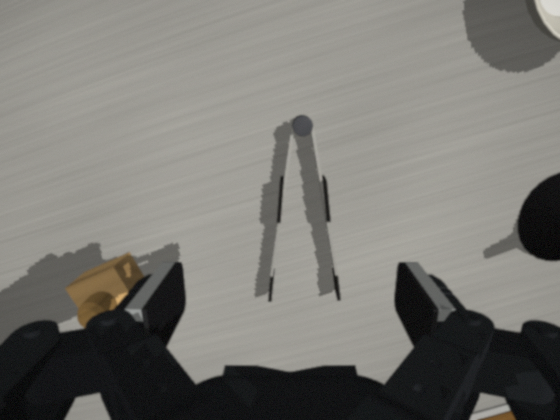

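The wrist view shows the tongs clearly: pivot top at (302,125), grip plates around (280,200) and (326,198), tip plates around (271,288) and (337,286). The knob is partly hidden at (95,305). Now I measure the plates.

Run:
```python
from h import *
def blobs(d,roi,th,mn=15):
    g=d['frame'].max(axis=2).astype(int); x0,y0,x1,y1=roi
    m=np.zeros(g.shape,np.uint8); m[y0:y1,x0:x1]=(g[y0:y1,x0:x1]<th)
    n,l,st,c=cv2.connectedComponentsWithStats(m)
    return [(c[i].round(1),st[i]) for i in range(1,n) if st[i,4]>=mn]
w=load('w1')
for th in(35,50):
  for c,s in blobs(w,(240,100,360,310),th): print(th,c,s, plane(w,[c],.014)[0].round(4))
for nm,roi in(('top1',(205,105,270,210)),('side1',(235,150,320,205))):
  d=load(nm)
  for c,s in blobs(d,roi,45,6): print(nm,c,s,plane(d,[c],.014)[0].round(4))
```

```text
35 [335.8 283.8] [335 277   3  15  21] [0.6921 0.1291 0.014 ]
50 [279.7 198.6] [278 177   5  45  80] [0.5795 0.0981 0.014 ]
50 [325.9 200. ] [324 179   5  42  90] [0.5949 0.1438 0.014 ]
50 [336.  285.3] [334 276   5  22  51] [0.694  0.1289 0.014 ]
50 [270.5 284.5] [270 278   2  14  18] [0.6717 0.0588 0.014 ]
top1 [239.2 119.7] [235 105   7  35  65] [0.7153 0.0973 0.014 ]
top1 [246.7 162.6] [240 155  13  14  96] [0.5851 0.0734 0.014 ]
top1 [220.9 163.1] [210 159  18   7  60] [0.5829 0.1502 0.014 ]
side1 [293.8 167.7] [290 164   8   9  43] [0.6927 0.1276 0.014 ]
side1 [266.6 175.9] [261 173  12   6  22] [0.6023 0.1544 0.014 ]
side1 [306.8 179.9] [303 177   7   7  33] [0.6779 0.0567 0.014 ]
side1 [273.6 187.2] [267 183  14  10 103] [0.581  0.0995 0.014 ]
side1 [246.8 191.8] [245 188   6   8  26] [0.5095 0.1372 0.014 ]
```

Run:
```python
from h import *
w,s,t0,s0=load('w1'),load('side1'),load('top0'),load('side0')
for n,p,q in(('gripR',(279.7,198.6),(273.6,187.2)),('tipL',(336,285.3),(293.8,167.7)),('tipR',(270.5,284.5),(306.8,179.9)),('piv',(302,125),(246.8,191))):
    X,r=tri((w,s),(p,q));print(n,X.round(4),np.round(r,4))
print('piv plane',plane(w,[(302,125)],.028).round(4))
# wood mask: knob/block
for nm,d,roi in(('top0',t0,(290,130,335,170)),('side0',s0,(315,190,365,235))):
    x0,y0,x1,y1=roi;c=d['frame'][y0:y1,x0:x1].astype(int);m=((c[:,:,0]-c[:,:,2])>35)
    ys,xs=np.nonzero(m);print(nm,xs.min()+x0,xs.max()+x0,ys.min()+y0,ys.max()+y0,m.sum())
    big=cv2.resize(d['frame'][y0:y1,x0:x1],(400,400*(y1-y0)//(x1-x0)),interpolation=cv2.INTER_CUBIC)[:,:,::-1]
    cv2.imwrite('pics/_%s.png'%nm,big)
a,b=cv2.imread('pics/_top0.png'),cv2.imread('pics/_side0.png');h=min(len(a),len(b));cv2.imwrite('pics/knob.png',np.hstack([a[:h],b[:h]]));print(a.shape,b.shape)
```

```text
gripR [0.5794 0.0981 0.0156] [0.0003 0.0003]
tipL [0.6945 0.129  0.0126] [0.0003 0.0003]
tipR [0.6751 0.0573 0.0131] [0.0028 0.0028]
piv [0.5138 0.1417 0.012 ] [0.0005 0.0005]
piv plane [[0.5131 0.1411 0.028 ]]
top0 299 322 136 160 494
side0 324 357 197 230 615
(355, 400, 3) (360, 400, 3)
```

View pics/knob.png

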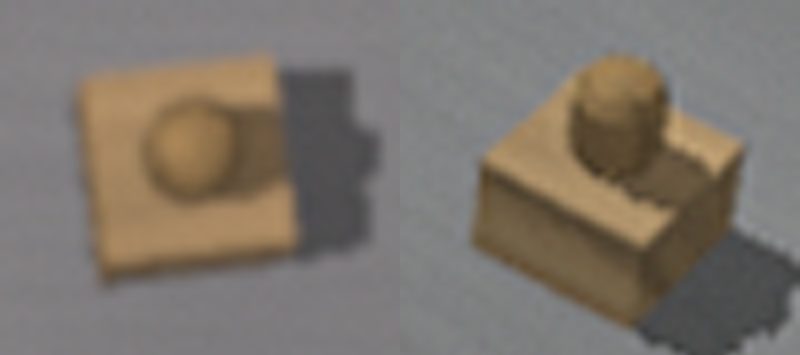

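The crop shows the knob: top view circle centred at about (311.1,146.1), side view body centred at about (341.9,204.3), with the top of the dome near (342,196.5). Block top corners are visible in both. Now I triangulate the heights.

Run:
```python
from h import *
t,s=load('top0'),load('side0')
T=lambda x,y:(290+x/8.89-.5,130+y/8.89-.5); S=lambda x,y:(315+(x-400)/8-.5,190+y/8-.5)
print('knob',*tri((t,s),(T(192,148),S(619,118))))
print('knob@.06',plane(t,[T(192,148)],.06),'side@.056',plane(s,[S(619,118)],.056))
print('cornerBL',*tri((t,s),(T(103,258),S(484,160)))); print('cornerBR',*tri((t,s),(T(297,240),S(645,245)))); print('cornerTR',*tri((t,s),(T(275,62),S(742,148))))
c=plane(t,[T(82,82),T(275,62),T(297,240),T(103,258)],.04);print(c.round(4),c.mean(0),np.linalg.norm(np.diff(c,axis=0),axis=1))
# side silhouettes: dome top, body bottom front, at knob xy
k=tri((t,s),(T(192,148),S(619,118)))[0]
for z in(.03,.04,.046,.066,.076): print(z,proj(s,[k[0],k[1],z]),S(619,54),S(619,180))
```

```text
knob [ 0.62834391 -0.11618552  0.05737592] [np.float64(0.0008029806525320958), np.float64(0.0008029806525319443)]
knob@.06 [[ 0.62722686 -0.1153867   0.06      ]] side@.056 [[ 0.63035647 -0.11572301  0.056     ]]
cornerBL [ 0.59466779 -0.08818585  0.04087738] [np.float64(0.0008642075720655684), np.float64(0.0008642075720654298)]
cornerBR [ 0.60096408 -0.15232407  0.04227068] [np.float64(0.0009595999388902299), np.float64(0.0009595999388902075)]
cornerTR [ 0.66015798 -0.14491132  0.04332712] [np.float64(0.0007169065409059077), np.float64(0.0007169065409059822)]
[[ 0.6531 -0.0806  0.04  ]
 [ 0.6604 -0.1448  0.04  ]
 [ 0.6007 -0.1519  0.04  ]
 [ 0.5942 -0.0877  0.04  ]] [ 0.62708931 -0.11622892  0.04      ] [0.06454026 0.0601389  0.06457354]
0.03 [[340.47745934 211.88769548]] (341.875, 196.25) (341.875, 212.0)
0.04 [[340.87236279 209.14304408]] (341.875, 196.25) (341.875, 212.0)
0.046 [[341.1117732  207.47928867]] (341.875, 196.25) (341.875, 212.0)
0.066 [[341.92349938 201.83936233]] (341.875, 196.25) (341.875, 212.0)
0.076 [[342.33745249 198.96382641]] (341.875, 196.25) (341.875, 212.0)
```

Measurements agree. The block top comes out at z ≈ 0.041–0.043 (text 40 mm), with its centre at (0.627,-0.116). The knob body is at (0.628,-0.116,0.057). The tongs' origin is (0.587,0.121) with yaw -15.7°, pivot to tips 178 mm (text 175). From here I need +3.0, +0.65 cm and +1°, then down.

```bash
python3 -m crank '{"grip":[1,1,1,1,1,1,1,1,1],"slide":[[3,0.65,-3],[3,0.65,-8],[3,0.65,-13],[3,0.65,-17],[3,0.65,-20],[3,0.65,-21.5],[3,0.65,-22.5],[3,0.65,-23],[3,0.65,-23]],"roll":[1,1,1,1,1,1,1,1,1]}' 20
python3 -m crank '{"grip":[0.62,0.55,0.5,0.48,0.48,0.48,0.48],"slide":[[0,0,0],[0,0,0],[0,0,0],[0,0,0],[0,0,0],[0,0,0],[0,0,0]],"roll":[0,0,0,0,0,0,0]}' 20
python3 - <<'E'
from h import *
grab('wrist','w2');print(manip.get_state()['width'])
E
```

```text
clock: 2.75
position: [0.5872, 0.1205, 0.0014]
ee_rot: [0.7, 0.097, 0.7, -0.097]
contact_force: [-0.3, -0.3, 0.5]
width: 0.0854
clock: 3.45
position: [0.5888, 0.1204, 0.0031]
ee_rot: [0.702, 0.098, 0.699, -0.097]
contact_force: [0.7, -0.3, 5.4]
width: 0.0411
0.04127947524873189
```

View pics/w2.png

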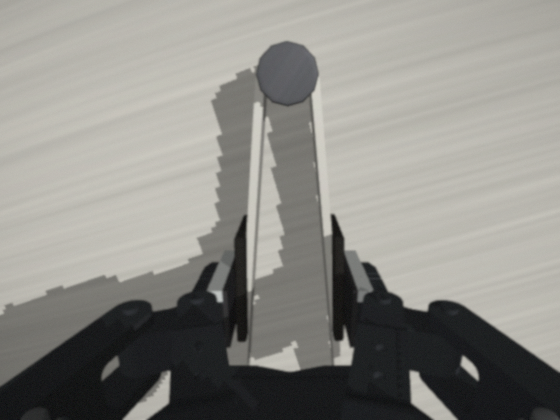

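The grip is well placed: the pads sit mid-plate on both black plates, width 41 mm, with the fingertips lightly (5 N) on the bench. Lifting 12 cm.

```bash
python3 -m crank '{"grip":[0.48,0.48,0.48,0.48,0.48,0.48,0.48],"slide":[[0,0,1],[0,0,3],[0,0,6],[0,0,9],[0,0,12],[0,0,12],[0,0,12]],"roll":[0,0,0,0,0,0,0]}'
python3 - <<'E'
from h import *
w=grab('wrist','w3');s=grab('side','s3');t=grab('top','t3')
a=cv2.resize(s['frame'][110:230,210:370],(800,600))[:,:,::-1]
b=cv2.resize(w['frame'],(400,300))[:,:,::-1]; c=cv2.resize(t['frame'][100:205,205:345],(400,300))[:,:,::-1]
cv2.imwrite('pics/lift.png',np.vstack([cv2.resize(a,(400,300)),c]))
E
```

```text
clock: 4.2
position: [0.5869, 0.1204, 0.1221]
ee_rot: [0.701, 0.098, 0.7, -0.097]
contact_force: [-0.8, 0.3, -1.8]
width: 0.0411
```

View pics/lift.png

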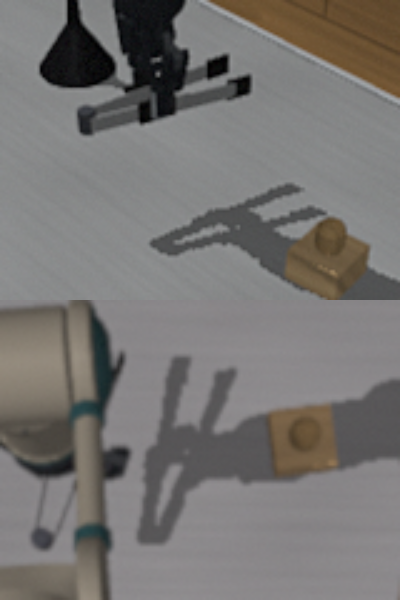

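The tongs hang level-looking in the grip, with their tips at about (297,136) and (305,144) in the side view. Now I measure where the tips are.

Run:
```python
from h import *
s=load('s3');w=load('w3');t=load('t3')
g=s['frame'].max(axis=2)
m=np.zeros(g.shape,np.uint8);m[125:155,288:316]=g[125:155,288:316]<55
n,l,st,c=cv2.connectedComponentsWithStats(m)
z=.1321;P=[]
for i in range(1,n):
    if st[i,4]>15: X=plane(s,[c[i]],z)[0];P.append(X);print(c[i],st[i],X.round(4))
print('mid',np.mean(P,axis=0), 'gap between', np.linalg.norm(P[0]-P[1]))
o=np.array([.5869,.1204]);e=np.array([np.cos(np.radians(-15.7)),np.sin(np.radians(-15.7))]);tip=o+.1*e
print('expected tip',tip,'piv',o-.075*e)
pv=proj(w,[*(o-.075*e),.147]);print('pivot predicted in wrist',pv, 'side bottom/top',proj(s,[[*(o-.075*e),.119],[*(o-.075*e),.147]]))
hc=cv2.HoughCircles(cv2.cvtColor(w['frame'],cv2.COLOR_RGB2GRAY)[20:140,200:380],cv2.HOUGH_GRADIENT,1,50,param1=80,param2=15,minRadius=22,maxRadius=42);print('wrist circle',hc+np.array([200,20,0]))
q=manip.get_state()['ee_rot'];print('yaw',np.degrees(-2*np.arctan2(q[1],q[0])))
# pivot in side (dark)
m=np.zeros(g.shape,np.uint8);m[148:170,236:250]=g[148:170,236:250]<90
ys,xs=np.nonzero(m);print('side pivot blob',xs.min(),xs.max(),ys.min(),ys.max())
```

```text
[296.43859649 136.21052632] [293 132   8  10  57] [0.6913 0.1196 0.1321]
[306.04255319 144.0212766 ] [301 140   9   9  47] [0.6821 0.0717 0.1321]
mid [0.68672661 0.09564838 0.1321    ] gap between 0.04874544268150673
expected tip [0.68316917 0.09333996] piv [0.51469812 0.14069503]
pivot predicted in wrist [[287.18737191  82.57673203]] side bottom/top [[245.31217802 160.91654354]
 [244.71109827 152.365459  ]]
wrist circle [[[287.5         70.5         28.89999962]]]
yaw -15.82839159400501
side pivot blob 241 249 152 163
```

```bash
python3 -m crank '{"grip":[0.48,0.48,0.48,0.48,0.48,0.48,0.48,0.48,0.48,0.48],"slide":[[-1,-3,0],[-2,-7,0],[-3,-11,0],[-4,-15,0],[-5,-18,0],[-5.4,-20,0],[-5.6,-21,0],[-5.6,-21,-2],[-5.6,-21,-2],[-5.6,-21,-2]],"roll":[0,0,0,0,0,0,0,0,0,0]}'
python3 - <<'E'
from h import *
w=grab('wrist','w4');s=grab('side','s4');t=grab('top','t4')
a=cv2.resize(s['frame'][150:255,260:400],(800,600),interpolation=cv2.INTER_CUBIC)[:,:,::-1]
cv2.imwrite('pics/over.png',a)
X=manip.get_state()['position'];e=np.array([.962,-.272]);n=np.array([.272,.962]);T=X[:2]+.1*e
print(X,T,'pred tip mid at z underside+.0125',proj(s,[*T,X[2]-.0031+.0125]),'plates L,R',proj(s,[[*(T+k*.0245*n),X[2]+.0094] for k in(1,-1)]))
E
```

```text
clock: 5.35
position: [0.5305, -0.0888, 0.1006]
ee_rot: [0.7, 0.098, 0.701, -0.097]
contact_force: [-0.0, 0.7, -0.4]
width: 0.0415
[ 0.53152986 -0.08909081  0.10176126] [ 0.62772986 -0.11629081] pred tip mid at z underside+.0125 [[343.71368191 188.66884861]] plates L,R [[338.3940717  183.35621699]
 [349.2028534  194.15016772]]
```

View pics/over.png

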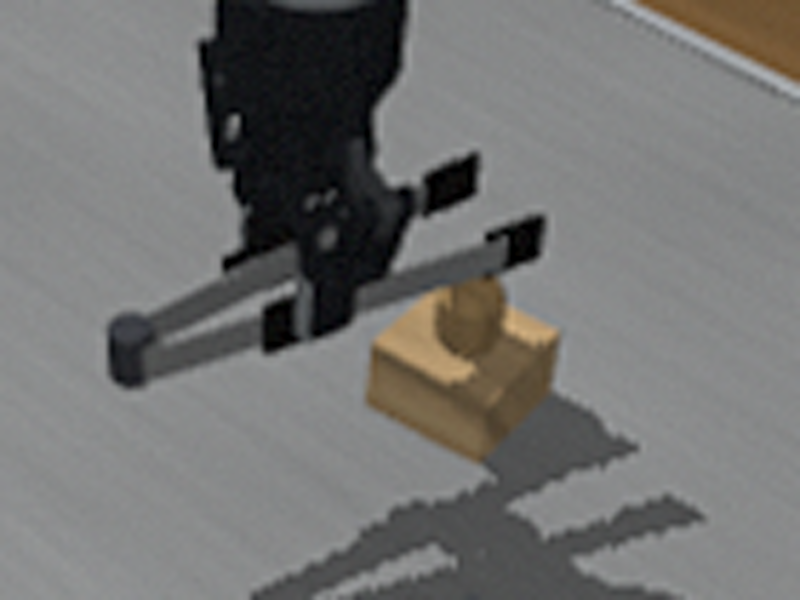

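Side view: tip plates at (338.4,181.7) and (350.3,191.7), about 2 px higher than predicted, with the knob below them. I triangulate the pivot and grip plate to tell height from forward offset.

Run:
```python
from h import *
w,s=load('w4'),load('s4')
hc=cv2.HoughCircles(cv2.cvtColor(w['frame'],cv2.COLOR_RGB2GRAY)[20:140,200:380],cv2.HOUGH_GRADIENT,1,50,param1=80,param2=15,minRadius=22,maxRadius=42)[0,0,:2]+[200,20]
X=manip.get_state()['position'];e=np.array([.962,-.272]);n=np.array([.272,.962])
P,r=tri((w,s),(hc,(282.2,206.4)));print(X,hc,'pivot top',P,r,'along',(P[:2]-X[:2])@e,'lat',(P[:2]-X[:2])@n,'underside rel TCP',P[2]-.028-X[2])
for z in(.09,.1,.11,.115,.12):
  q=plane(s,[(338.4,181.7),(350.3,191.7)],z); m=q.mean(0)[:2]-X[:2]; print(z,'tip along %.4f lat %.4f'%(m@e,m@n),'sep along %.4f lat %.4f'%tuple((q[0]-q[1])[:2]@np.c_[e,n]))
```

```text
[ 0.53152986 -0.08909081  0.10176126] [287.5  72.5] pivot top [ 0.45571177 -0.06811388  0.12398761] [np.float64(0.0005921514496910304), np.float64(0.0005921514496910075)] along -0.0786427351122576 lat -0.0004427191965353081 underside rel TCP -0.005773652264599222
0.09 tip along 0.1228 lat 0.0270 sep along -0.0043 lat 0.0496
0.1 tip along 0.1148 lat 0.0172 sep along -0.0042 lat 0.0489
0.11 tip along 0.1068 lat 0.0074 sep along -0.0041 lat 0.0481
0.115 tip along 0.1028 lat 0.0025 sep along -0.0041 lat 0.0478
0.12 tip along 0.0988 lat -0.0024 sep along -0.0041 lat 0.0474
```

The tongs ride about 3° nose-up (tip underside ≈ TCP + 2 mm), within about 3 mm laterally. I descend part way, so the plates straddle the dome, and look again.

```bash
python3 -m crank '{"grip":[0.48,0.48,0.48,0.48,0.48,0.48],"slide":[[0,0,-1],[0,0,-2],[0,0,-3],[0,0,-3.8],[0,0,-3.8],[0,0,-3.8]],"roll":[0,0,0,0,0,0]}'
python3 - <<'E'
from h import *
w=grab('wrist','w5');s=grab('side','s5');t=grab('top','t5')
a=cv2.resize(s['frame'][180:240,310:390],(800,600),interpolation=cv2.INTER_CUBIC)[:,:,::-1]
cv2.imwrite('pics/mid.png',a)
E
```

```text
clock: 6.1
position: [0.5309, -0.0896, 0.0629]
ee_rot: [0.7, 0.098, 0.701, -0.097]
contact_force: [-0.3, 0.5, -0.9]
width: 0.0407
```

View pics/mid.png

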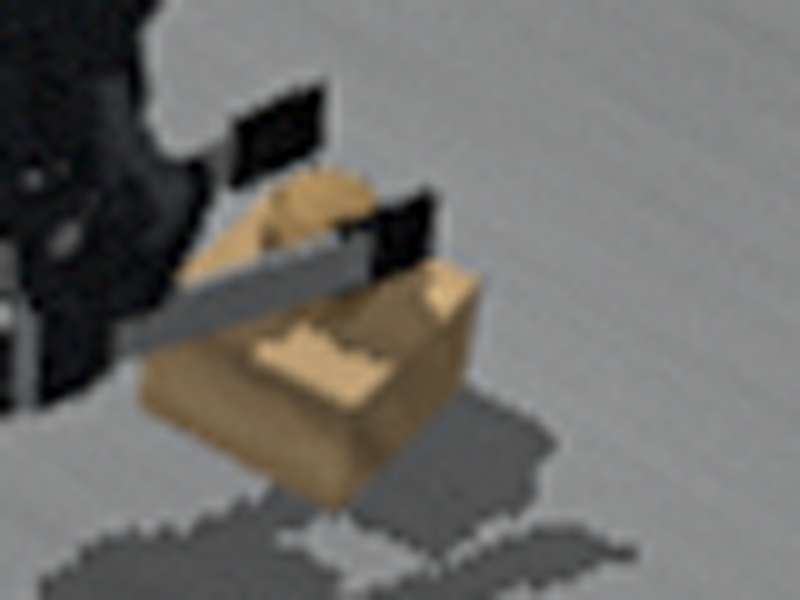

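The plates straddle the knob. Their mid column is 342.9 against the knob's 341.9, so the tips are about 2–3 mm forward with little lateral error, well within the 30 mm plates. Going down 1.7 cm, then squeezing in stages while watching the side force.

```bash
python3 -m crank '{"grip":[0.48,0.48,0.48,0.48,0.48],"slide":[[0,0,-0.6],[0,0,-1.2],[0,0,-1.7],[0,0,-1.7],[0,0,-1.7]],"roll":[0,0,0,0,0]}'
python3 -m crank '{"grip":[0.46,0.44,0.43,0.43,0.43],"slide":[[0,0,0],[0,0,0],[0,0,0],[0,0,0],[0,0,0]],"roll":[0,0,0,0,0]}' 20
python3 -m crank '{"grip":[0.42,0.41,0.41,0.41],"slide":[[0,0,0],[0,0,0],[0,0,0],[0,0,0]],"roll":[0,0,0,0]}' 20
```

```text
clock: 6.75
position: [0.5308, -0.0895, 0.046]
ee_rot: [0.7, 0.098, 0.701, -0.097]
contact_force: [0.3, -0.4, -0.5]
width: 0.0411
clock: 7.25
position: [0.5311, -0.0896, 0.0464]
ee_rot: [0.7, 0.097, 0.7, -0.097]
contact_force: [0.7, -0.3, -1.5]
width: 0.0366
clock: 7.65
position: [0.531, -0.0896, 0.0463]
ee_rot: [0.7, 0.097, 0.7, -0.097]
contact_force: [0.4, -0.4, -1.0]
width: 0.0349
```

No side load. Closing on the knob now.

```bash
python3 -m crank '{"grip":[0.39,0.37,0.35,0.33,0.33,0.33],"slide":[[0,0,0],[0,0,0],[0,0,0],[0,0,0],[0,0,0],[0,0,0]],"roll":[0,0,0,0,0,0]}' 25
python3 - <<'E'
from h import *
s=grab('side','s6')
cv2.imwrite('pics/sq.png',cv2.resize(s['frame'][180:240,310:390],(800,600),interpolation=cv2.INTER_CUBIC)[:,:,::-1])
print(manip.get_state()['contact_force'],manip.get_state()['moment'])
E
```

```text
clock: 8.25
position: [0.531, -0.0896, 0.0464]
ee_rot: [0.7, 0.097, 0.7, -0.097]
contact_force: [-0.1, 0.6, 0.2]
width: 0.0341
[-0.04157977  0.45417789  0.6101048 ] [ 0.09634979 -0.09485896  0.07011798]
```

View pics/sq.png

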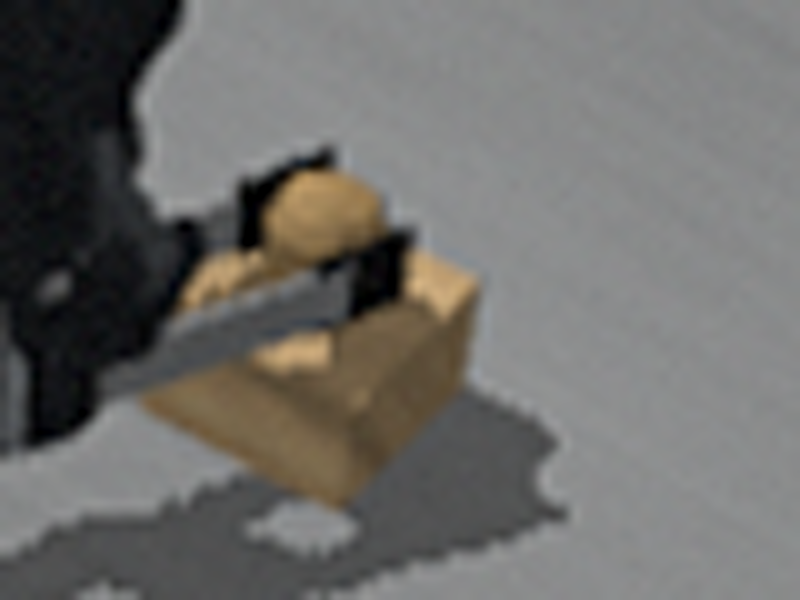

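The plates flank the knob and the fingers stalled at 34.1 mm (the knob-width value) above a target of about 28 mm, so the knob is gripped. Lifting straight up, slowly at first.

```bash
python3 -m crank '{"grip":[0.33,0.33,0.33,0.33,0.33,0.33,0.33,0.33,0.33,0.33,0.33,0.33,0.33,0.33],"slide":[[0,0,0],[0,0,0.3],[0,0,0.7],[0,0,1.3],[0,0,2],[0,0,3],[0,0,4.5],[0,0,6],[0,0,7.5],[0,0,9],[0,0,10],[0,0,11],[0,0,11],[0,0,11]],"roll":[0,0,0,0,0,0,0,0,0,0,0,0,0,0]}' 30
python3 - <<'E'
from h import *
s=grab('side','s7');grab('top','t7');w=grab('wrist','w7')
cv2.imwrite('pics/up.png',cv2.resize(s['frame'][140:245,260:400],(800,600),interpolation=cv2.INTER_CUBIC)[:,:,::-1])
for z in(.11,.125,.14,.156,.176,.186): print(z,proj(s,[.628,-.116,z]))
E
```

```text
clock: 9.7
position: [0.5308, -0.0895, 0.1562]
ee_rot: [0.7, 0.097, 0.7, -0.097]
contact_force: [-0.4, 0.5, -1.5]
width: 0.0335
0.11 [[343.64410057 188.92243476]]
0.125 [[344.30374491 184.3336184 ]]
0.14 [[344.97714402 179.65024489]]
0.156 [[345.71109373 174.54704905]]
0.176 [[346.65209687 168.00617435]]
0.186 [[347.13274656 164.66605352]]
```

View pics/up.png

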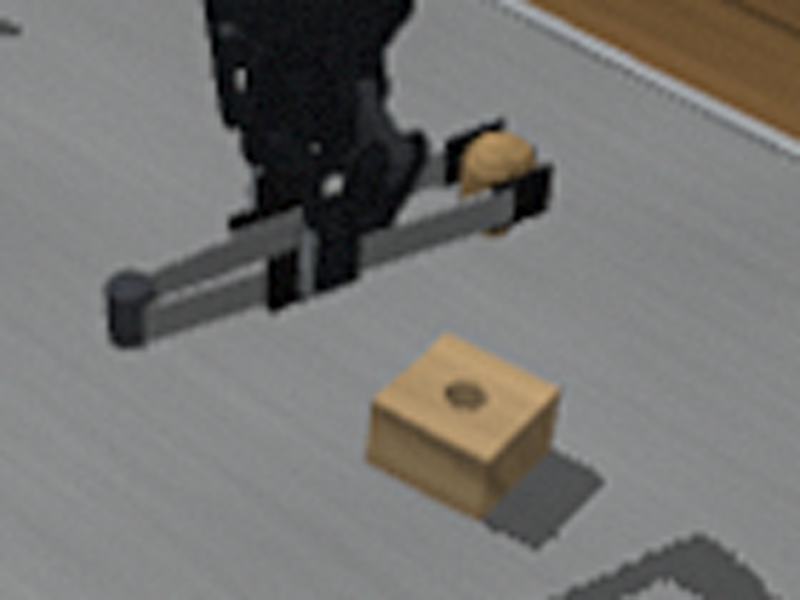

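The knob hangs between the tips and the hole is empty. The spigot bottom is at about (346,180.6), so its underside is at z ≈ 0.137, some 97 mm above the block top. I check that it stays still, then hand in.

```bash
python3 -m crank '{"grip":[0.33,0.33,0.33,0.33,0.33,0.33,0.33,0.33,0.33,0.33],"slide":[[0,0,0],[0,0,0],[0,0,0],[0,0,0],[0,0,0],[0,0,0],[0,0,0],[0,0,0],[0,0,0],[0,0,0]],"roll":[0,0,0,0,0,0,0,0,0,0]}'
python3 - <<'E'
from h import *
a=load('s7');b=grab('side','s8')
def k(d,x0=338,y0=158,x1=358,y1=184):
    c=d['frame'][y0:y1,x0:x1].astype(int);ys,xs=np.nonzero(c[:,:,0]-c[:,:,2]>35);return len(xs),xs.mean()+x0,ys.mean()+y0,ys.max()+y0
print(k(a),k(b))
t0,t8=load('top0')['frame'].astype(int),grab('top')['frame'].astype(int)
for n,(x,y,X,Y) in dict(bowl=(100,180,150,228),funnel=(118,105,160,150),plane=(392,90,430,160),clamp=(428,168,490,285)).items(): print(n,(abs(t0-t8)[y:Y,x:X].max(2)>60).sum())
q,p=(k(a),k(b))
if abs(q[1]-p[1])<.5 and abs(q[2]-p[2])<.5: manip.sign_off();print('signed off',manip.get_state()['clock'])
E
```

```text
clock: 10.85
position: [0.531, -0.0896, 0.1563]
ee_rot: [0.7, 0.097, 0.7, -0.097]
contact_force: [-1.6, -0.3, -1.7]
width: 0.0337
(97, np.float64(345.8659793814433), np.float64(167.64948453608247), np.int64(180)) (98, np.float64(346.0408163265306), np.float64(167.6326530612245), np.int64(180))
bowl 0
funnel 0
plane 0
clamp 0
the job is handed in; nothing more can be done
the job is handed in; nothing more can be done
```

The knob is out of the drying block and held between the tips of the squeezed tongs. I handed the job in at about 11 s of robot time, without any verdict from the system. I used the right-hand tongs and the far block, gripped the tongs by their black plates, closed the tips on the knob where it stood, and lifted it straight up 110 mm.

**Last checks:**
- **Grip:** the fingers stalled at 33.7 mm over the plates, short of their target of about 28 mm, which fits the knob's width. The last picture shows the knob between the tips and the block's hole empty.
- **Height:** the knob's underside is at about z = 0.137 m, roughly 97 mm above the block top (60 mm was needed).
- **Stillness:** over the last second the knob moved less than 0.2 px in the side view.
- **Bystanders:** the bowl, funnel, plane and clamp show no change in the top view.
- **Forces:** in every reading the force on the tool stayed under 6 N; the highest was 5.4 N, when the fingertips touched the bench while gripping the tongs.

**Disagreements:** the side and wrist views disagreed by 3–5 mm on the tongs' height and forward position. I took that to be about 3° of nose-up tilt plus calibration error. It stayed within the clearance between the tips and the knob, and I felt no sideways push while closing.

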